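# Slide the card shuttle past its spring catch

## Task

Load the card reader: press its long spring catch bar down just behind the upright push plate of the shuttle and, keeping the bar held down, push the plate so that the shuttle slides past the catch tooth fully home against its end stop. Then lift away so that the bar springs up with its tooth behind the plate. Grasp and lift nothing, do not ram the plate against the raised tooth, keep the test card lying in the shuttle, and leave the other things where they are.

Things in the scene. Friction and masses are not known exactly. Their poses are not given: they have to be found in the camera images.
- reader: Fixed slide fixture: base plate 10 mm thick (x -75 to 95, y -155 to 155 mm), origin on its underside on the table, z up. Its y axis is the sliding direction: the shuttle goes home toward +y, under a low white hood (x -2 to 62, y 42 to 148, top 62 mm above the table). The catch bar lies along y on the -x side, nearer the robot. A spare card and a vial rest on the plate at x about 77 mm.
- shuttle (a joint): Travel of the grey shuttle along the reader's +y, m: 0 to 0.066 (home, on the end stop). About 1 to 2 N of friction; stays where left. Starts at 0 to 0.025. At 0.040 its push plate strikes the catch tooth if that is up; above 0.060 the plate is past the tooth, which can then rise behind it.
- catch (a joint): Depression of the steel catch bar, m: 0 up (rest), 0.010 fully down on its stop. A spring pushes it up with about 2.5 N at first, 6.5 N fully down. The whole bar goes straight down wherever it is pressed. From 0.006 on the tooth clears the underside of the push plate.
- push_face (a point): On the shuttle's upright push plate: middle of the part over the bar's pressing lane, on the rear face (looking to the reader's -y; push it toward +y), 41 mm above the table. Axes as the reader's. Plate 8 mm thick, 30 to 52 mm above the table (4 mm above the bar at rest); over the lane 24 mm either side of the point along x. Fingers stay off its front face.
- catch_pad (a point): On the catch bar: middle of the flat pressing lane, on the top face, 26 mm above the table at rest (moves down with the bar). Axes as the reader's. Lane 46 mm wide along x (24 mm outboard, 22 mm toward the tooth), 75 mm either way along y; it runs on below the push plate and is open above and on its outer side.
- tooth (a point): On the catch bar: centre of the top of its square tooth, 12 x 12 mm, 10 mm above the bar, at the bar's inner edge: 30 mm toward +x and 26 mm toward +y from the pad point. Top 36 mm above the table at rest. It blocks the push plate both ways.
- test_card: Loose white test card 72 x 24 x 9 mm lying loosely in the shuttle's nest (102 x 28 mm inside, 5 mm walls), long side along the slide; origin at the centre of its underside, 29 mm above the table. Rides along with the shuttle.
- vial_near: Bystander: vial with screw cap standing on the base plate, 23 mm wide, 72 mm tall, origin at its foot.
- spare_card: Bystander: spare test card 72 x 24 x 9 mm lying on the base plate.
- tweezers_near: Bystander: steel tweezers 118 x 18 x 9 mm lying on the table.
- cooling_block: Bystander: blue moulded block 75 x 105 x 50 mm.
- timer: Bystander: round clockwork timer 68 mm wide, 46 mm tall.
- gauze_a: Bystander: folded pad 80 x 80 x 12 mm.
Things that resemble listed ones, but are neither listed nor needed, are in the scene too. What is shaped like the test_card but pink or yellow is not meant.

How it is judged:
On the way, in this order (a step that is already met when the one before it is completed fails the run):
1. the catch bar is held down by the finger while the push plate is still behind the tooth (value of joint catch above 0.0055 m and value of joint shuttle below 0.043 m and contact force between any of the fingers, the arm and catch above 0.5 N), for 0.1 s.
2. with the bar still held down by the finger, the push plate has slid over the tooth (value of joint catch above 0.0055 m and value of joint shuttle above 0.048 m and contact force between any of the fingers, the arm and catch above 0.5 N), for 0.05 s.
At the end, for the whole second after the job is handed in: The shuttle is home within 5.5 mm of its stop (joint above 0.0605) and at rest, the catch bar is up again within 2 mm with its tooth behind the push plate, and the test card lies flat in the shuttle's nest (value of joint shuttle above 0.0605 m and value of joint catch below 0.002 m and velocity of joint shuttle between -0.005 and 0.005 m/s and z of test_card in the frame of push_face between -0.018 and -0.006 m and y of test_card in the frame of push_face between 0.05 and 0.09 m and x of test_card in the frame of push_face between 0.06 and 0.076 m and angle between test_card's own z axis and vertical below 0.15 rad); the robot touches nothing.
It fails at once if the push plate is pinched: a finger bears on its front face (contact force between the fingers and shuttle_c7 above 3 N).
It fails at once if the test card is lifted out of the nest or tipped (z of test_card in the frame of push_face above -0.003 m or angle between test_card's own z axis and vertical above 0.35 rad).
It fails at once if the push plate is rammed against the catch tooth (over 40 N) (contact force between shuttle and catch above 40 N).
It fails at once if a bystander is moved by more than 20 mm or lifted (distance of any of cooling_block, gauze_a, timer, vial_near, spare_card, tweezers_near from where it was at the start of the episode above 0.02 m).
It also fails if it takes over 32 s, if anything falls off the work surface, if the arm or the gripper's body presses on something with over 40 N, if the wrist force passes 120 N, or if a joint passes its speed limit or range.

## Robot

A 7-joint arm with a two-finger parallel gripper is mounted at the origin on a cart in front of the work surface, level with it; the furniture and walls round the work are solid. World frame = base frame: x ahead of the robot, y to its left, z up, the work surface at z = 0. Lengths are in m, angles in rad, forces in N, time in s.
With the tool pointing down it reaches from about 0.375 to 0.925 m from the base axis. Payload 3.1 kg.
Tool frame: the origin (TCP) lies between the finger pads; the fingertips stand 11 mm ahead of it and the grasp point (between the pads) lies 8 mm behind it; z points along the fingers, y is the direction in which the jaws open and shut (so a half turn about z gives the same grasp; the last joint's range is limited). The gripper opens to 85 mm and grips with 20 to 120 N. Pads are 22 mm wide; open, the fingers measure 114 mm over their backs; the gripper's body (76 mm by 85 mm) begins 54 mm behind the grasp point. The pads swing forward as they close: fully open they stand 13 mm farther back than shut.
Start: joints at [1.056, 0.383, 0.044, 1.598, -0.018, 1.161, -0.05], TCP at [0.263, -0.594, 0.242] pointing down, gripper open.
Joint ranges: [-2.61, 2.61], [-0.41, 2.15], [-1.48, 1.57], [0, 2.5], [-1.57, 4.71], [0.05, 1.97], [-2.85, 2.85]. Speed limits (rad/s): [2.79, 2.79, 3.14, 3.14, 3.14, 3.14, 3.14].

## Interface

Orientations are given as a rotation vector (axis times angle).
In Python, from workcell import manip gives the robot as it stands.
- The arm moves only by the tool play_rows, never from a script. Its argument "moves" is a list of rows, each a list of 3 entries, a list of its own where there are three numbers: the opening, from 0 (shut) to 1 (fully open), then the shift along the tool's x, y, z in cm, then the turn, a rotation vector about the tool's x, y, z in rad. A call has exactly 8 rows; each row is the pose to reach, as a shift and turn from the pose measured when the call began, along the tool's axes at that moment; what a row does not reach only later rows make up. A row lasts 1/10 s, in which the tool goes at most 50 mm and 8.59 degrees, less where a joint would pass 70% of its speed; a pose out of reach is approached as far as the arm can. A call with a gripper value outside its range is refused whole. The fingers move at their own pace and stop on an object; the grip force is fixed at half the most. Time passes only in rows, so rows that repeat a pose let the fingers close, or fill a call up. It gives the time, the measured TCP pose, the force and the opening at its end, in the units of the state.
- manip.observe(): the state, without advancing time (a new reading comes with each control period).
- manip.capture(name): name is "scene" or "top"; returns (picture, depth): 480x640x3 uint8, red, green, blue; 480x640 float32, m along the optical axis (not along the pixel's ray), 0 where there is no reading.
- manip.camera_model(name): a dict with "fx", "fy", "cx", "cy" (pixels), "R" (3x3) and "t" (3): a world point X has camera coordinates R X + t. Camera axes: x right, y down, z forward; pixel columns grow to the right and rows downward; lengths in m; the calibration is good to about 2 mm. A picture is of the moment at which its call begins. camera_model takes no time and is no camera call.
- manip.job_done(): hands the job in, once; it reports no verdict.
The state is a dict: "clock": time; "joint_pos": joint angles; "dq": joint speeds; "joint_efforts": joint torques, N m; "ee_pos": TCP position; "ee_rot": TCP orientation; "force": force on the tool from outside, world axes, zero at the start; "ft_torque": the same for the moment, N m; "finger_gap": finger opening in m.
Only numpy, scipy, OpenCV 4.12 (cv2) and the standard library are available. Lean on these libraries where they do the work, as an engineer would, in place of code of your own. Each camera call takes 0.05 s, during which the arm holds its last target. There are 200 camera calls.

## Working session

There is one attempt and no reset: what is moved stays moved. The work goes in short steps, Python scripts to look and compute and a tool call to move; the robot and the scene stay as the last step left them, time stands still between calls to the robot, and variables do not carry over. Pictures are saved under pics/ and viewed, about 8 in all and at most 12, crops included, and the job is handed in when it is done.

Besides the shell and the picture viewer there is one more tool, called after "Emit:" as name([rows], argument=value, ...), one row to a line, values as JSON. play_rows: Moves the arm, as the interface text tells. Its arguments: {"type":"object","properties":{"moves":{"type":"array","items":{"type":"array"}}},"required":["moves"]}

```bash
mkdir -p pics
cat > h.py <<'E'
import numpy as np, cv2
from workcell import manip
def cloud(name,d):
    m=manip.camera_model(name);R=np.array(m["R"]);t=np.array(m["t"])
    v,u=np.mgrid[0:480,0:640]
    P=np.stack([(u-m["cx"])/m["fx"]*d,(v-m["cy"])/m["fy"]*d,d],-1)
    return (P-t)@R
def proj(name,X):
    m=manip.camera_model(name);c=np.array(X)@np.array(m["R"]).T+np.array(m["t"])
    return np.stack([c[...,0]/c[...,2]*m["fx"]+m["cx"],c[...,1]/c[...,2]*m["fy"]+m["cy"]],-1)
E
python3 - <<'E'
from h import *
for n in("scene","top"):
    p,d=manip.capture(n);np.savez(f"{n}0.npz",p=p,d=d);cv2.imwrite(f"pics/{n}0.png",p[...,::-1])
    m=manip.camera_model(n);R=np.array(m["R"]);print(n,m["fx"],-R.T@np.array(m["t"]),R[2])
s=manip.observe();print(s["clock"],s["ee_pos"],s["ee_rot"],s["force"],s["finger_gap"])
E
```

```text
scene 534.6292539033548 [-0.14988342  0.67824436  1.02326561] [ 0.4887158  -0.41421334 -0.76784385]
top 611.9034255891904 [0.22926058 0.15139838 1.48367525] [ 0.1824827  -0.02061204 -0.98299298]
0.1 [ 0.26279341 -0.59358504  0.24098221] [-3.07127167e+00 -6.49571971e-01  9.89241924e-04] [-0.16793759 -0.09045848 -0.40135336] 0.08541477084924676
```

View pics/scene0.png

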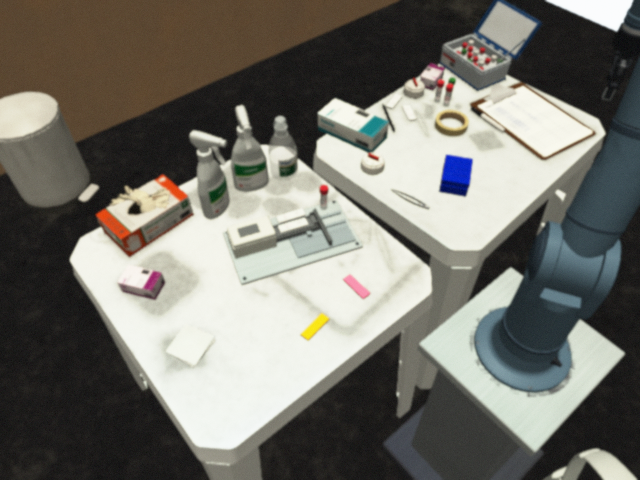

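View pics/top0.png

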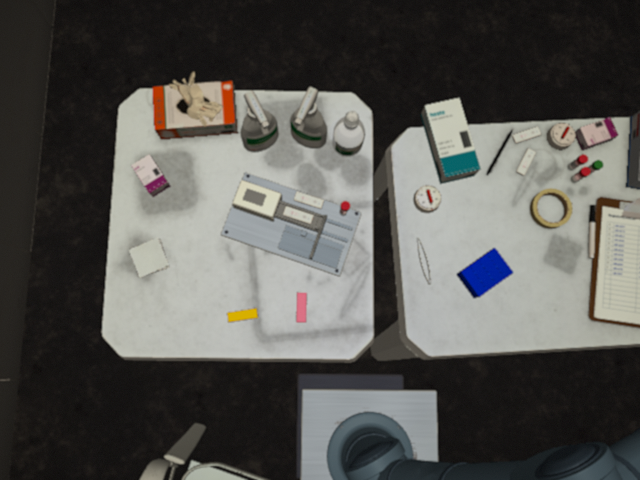

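The reader is centred near (293,222) in the top view and (292,240) in the scene view. Its hood is on the left (254,197), the push plate is at about (318,238), and the vial cap is at (345,207). I'll measure the plate outline next.

```bash
cat >> h.py <<'E'
def ray(name,uv,z):
    m=manip.camera_model(name);R=np.array(m["R"]);c=-R.T@np.array(m["t"])
    uv=np.atleast_2d(uv).astype(float)
    r=np.stack([(uv[:,0]-m["cx"])/m["fx"],(uv[:,1]-m["cy"])/m["fy"],np.ones(len(uv))],-1)@R
    return c+r*((z-c[2])/r[:,2])[:,None]
E
python3 - <<'E'
from h import *
f=np.load("top0.npz");p,d=f["p"],f["d"]
W=cloud("top",d)
roi=np.zeros((480,640),bool);roi[150:290,200:372]=1
b=p.astype(int)
m=roi&((b[...,2]-b[...,0])>9)&(W[...,2]<0.03)
m=cv2.morphologyEx(m.astype(np.uint8),cv2.MORPH_CLOSE,np.ones((9,9)))
cs=max(cv2.findContours(m,0,2)[0],key=cv2.contourArea)
h=cv2.convexHull(cs)
P=ray("top",h[:,0],0.010)
r=cv2.minAreaRect((P[:,:2]*1000).astype(np.float32));print(r,cv2.boxPoints(r))
c=cv2.resize(p[160:285,210:375],None,fx=4.8,fy=4.8,interpolation=cv2.INTER_CUBIC)
o=((cs-[210,160])*4.8).astype(int);cv2.drawContours(c,[o],-1,(255,0,0),1)
cv2.imwrite("pics/crop0.png",c[...,::-1])
# height map stats
for z in (0.026,0.041,0.052,0.062): print(z,(roi&(abs(W[...,2]-z)<0.003)).sum())
E
```

```text
((549.4843139648438, 192.41468811035156), (299.854248046875, 159.67752075195312), 71.41250610351562) [[426.02048   75.75687 ]
 [577.3689    24.859253]
 [672.9481   309.0725  ]
 [521.59973  359.97012 ]]
0.026 1145
0.041 207
0.052 130
0.062 715
```

View pics/crop0.png

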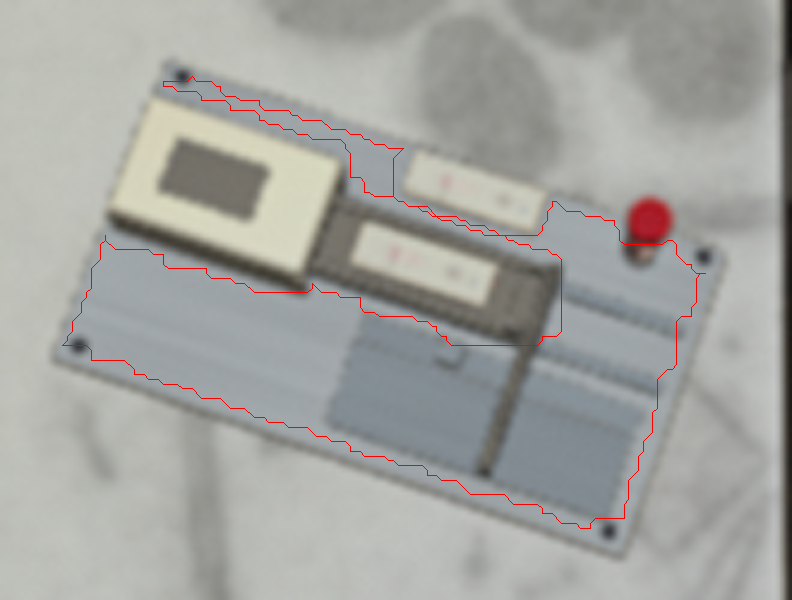

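The crop shows these features, in crop pixels:
- Base-plate corners at (168,62), (53,357), (624,557) and (727,255).
- Push plate top running from (484,470) to (553,265).
- Tooth at (450,357).
- Bar as the darker blue area between them.

I'll fit the pose from the corners and check it against the tooth and plate.

```bash
cat >> h.py <<'E'
def fit(src,dst):
    a=src.mean(0);b=dst.mean(0);U,S,V=np.linalg.svd((src-a).T@(dst-b));R=(U@V).T
    return R,b-R@a
E
python3 - <<'E'
from h import *
f=lambda q:(np.array(q)+.5)/4.8-.5+[210,160]
C=np.array([[95,155],[-75,155],[-75,-155],[95,-155]])/1e3
px=f([[168,62],[53,357],[624,557],[727,255]])
P=ray("top",px,.010)[:,:2]
R,t=fit(C,P);print("yaw",np.degrees(np.arctan2(R[1,0],R[0,0])),"t",t,"resid",(C@R.T+t-P)*1e3)
inv=lambda n,q,z:(ray(n,f(q),z)[:,:2]-t)@R*1e3
print("plate top",inv("top",[[484,470],[553,265]],.052))
print("tooth",inv("top",[[450,354]],.036))
print("bar",inv("top",[[330,425],[360,315],[610,518],[645,400]],.026))
print("hood",inv("top",[[155,97],[108,212],[345,170],[305,285]],.062))
print("card",inv("top",[[424,262]],.038), "vial",inv("top",[[650,218]],.08))
np.savez("pose.npz",R=R,t=t)
# depth-based check: plate/hood pixels
z=np.load("top0.npz");W=cloud("top",z["d"]);L=(W[...,:2]-t)@R*1e3
for lo,hi,nm in((.058,.066,"hood"),(.045,.054,"plate")):
    m=(W[...,2]>lo)&(W[...,2]<hi)&(abs(L[...,0])<95)&(abs(L[...,1])<150);q=L[m];print(nm,m.sum(),np.percentile(q,[3,50,97],axis=0).round(1).tolist())
# scene view
S=np.load("scene0.npz")["p"];c=cv2.resize(S[180:300,215:375],None,fx=4.8,fy=4.8,interpolation=cv2.INTER_CUBIC)
for X in [[*q,.01] for q in C*1e3]+[[-2,42,.062],[-2,148,.062],[62,42,.062]]:
    w=R@(np.array(X[:2])/1e3)+t;u=(proj("scene",[*w,X[2]])-[215,180]+.5)*4.8-.5
    cv2.circle(c,tuple(int(k) for k in u),3,(255,0,0),-1)
cv2.imwrite("pics/crop1.png",c[...,::-1])
E
```

```text
yaw -18.652789483779507 t [0.5393445  0.19476585] resid [[ 2.26264772  0.62957945]
 [-1.61836841  1.70166364]
 [-2.07569799 -0.19453338]
 [ 1.43141868 -2.1367097 ]]
plate top [[-61.10986316 -74.53184256]
 [ 48.26578356 -72.54851922]]
tooth [[ -8.71702805 -38.07227304]]
bar [[ -61.34500779    7.33316188]
 [  -3.0878015    12.34901664]
 [ -59.05665761 -140.99019142]
 [   3.73565661 -138.11320334]]
hood [[ 60.67457139 143.03131218]
 [ -2.56337057 144.13075752]
 [ 57.11136906  40.74630063]
 [ -4.74433093  39.36695549]]
card [[ 31.13403415 -10.01732449]] vial [[  80.24814183 -111.08461139]]
hood 873 [[-0.5, 43.9], [29.6, 92.6], [59.3, 141.6]]
plate 179 [[-56.6, -96.4], [-1.0, -73.0], [66.7, 137.6]]
```

View pics/crop1.png

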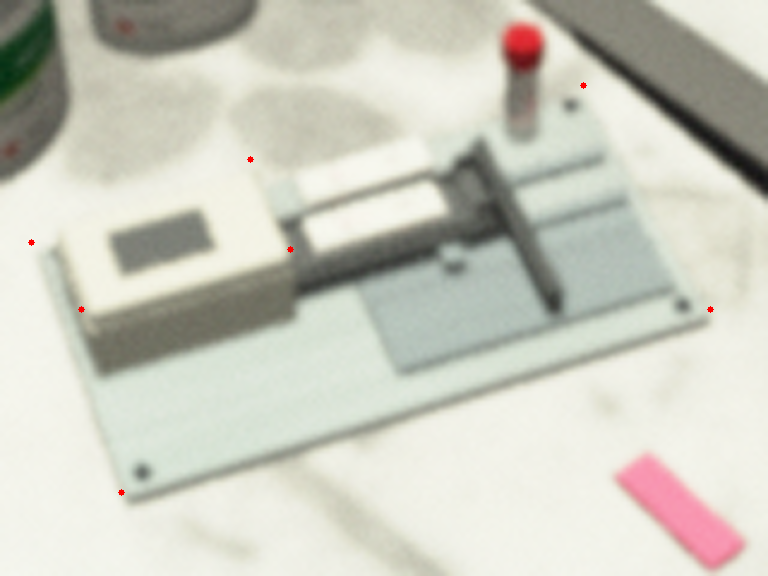

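The scene view projects the top-view fit about 2–3 px off, up and to the left, which is roughly 5 mm. I'll fit the scene corners on their own and compare.

Run:
```python
from h import *
g=lambda q:(np.array(q)+.5)/4.8-.5+[215,180]
C=np.array([[95,155],[-75,155],[-75,-155],[95,-155]])/1e3
P=ray("scene",g([[38,250],[130,502],[712,320],[590,96]]),.010)[:,:2]
R,t=fit(C,P);print("yaw",np.degrees(np.arctan2(R[1,0],R[0,0])),"t",t,"resid",((C@R.T+t-P)*1e3).round(1).tolist())
inv=lambda q,z:((ray("scene",g(q),z)[:,:2]-t)@R*1e3).round(1).tolist()
print("plate top near end/far",inv([[553,295],[480,143]],.052))
print("tooth",inv([[453,250]],.036))
print("bar",inv([[360,287],[400,372],[672,290]],.026))
print("hood",inv([[60,237],[95,330],[293,265]],.062),"vial",inv([[523,40]],.08))
for n in("top","scene"):
    z=np.load(n+"0.npz");W=cloud(n,z["d"]);L=(W[...,:2]-t)@R
    m=(L[...,0]<-.09)&(L[...,0]>-.13)&(abs(L[...,1])<.1);print(n,"table z",np.median(W[m][:,2]),m.sum())
    m=(L[...,0]<.03)&(L[...,0]>-.0)&(L[...,1]<-.12)&(L[...,1]>-.15);print(n,"base z",np.median(W[m][:,2]),m.sum())
    m=(L[...,0]<-.02)&(L[...,0]>-.05)&(L[...,1]<-.02)&(L[...,1]>-.05);print(n,"bar z",np.median(W[m][:,2]),m.sum())
    m=(L[...,0]<.01+.05)&(L[...,0]>0)&(L[...,1]<.14)&(L[...,1]>.05);print(n,"hood z",np.median(W[m][:,2]))
    print((W[m][:,:2].mean(0)))
    m=(abs(L)<.2).all(-1)&(abs(W[...,2]-.062)<.004);print("hood centre",W[m][:,:2].mean(0))
```

```text
yaw -18.841767955662917 t [0.53236947 0.19645023] resid [[-0.1, 0.7], [1.1, 1.7], [-1.7, -1.8], [0.7, -0.6]]
plate top near end/far [[-61.5, -70.4], [46.5, -72.9]]
tooth [[-3.6, -39.2]]
bar [[-1.6, 10.3], [-60.0, 9.7], [-60.4, -135.7]]
hood [[53.7, 146.3], [-9.8, 145.7], [-5.3, 44.5]] vial [[82.2, -110.5]]
top table z -0.00012752368525904235 1331
top base z 0.013321831160406427 137
top bar z 0.02570413382237782 151
top hood z 0.06161371107584463
[0.58808123 0.27757138]
hood centre [0.60299589 0.2725659 ]
scene table z -0.001740482922822373 1569
scene base z 0.012979760295123191 65
scene bar z 0.024939960541617172 132
scene hood z 0.05913414786529006
[0.58064859 0.28103176]
hood centre [0.60332915 0.27294023]
```

The two views agree to about 5 mm. I'll use a mean pose of t≈(0.537,0.195), yaw≈-18.75°, with the pad lane at reader x≈-38 and the plate's rear face at y≈-77, so shuttle ≈0.016. I'll shut the gripper and fly to a point above (0.47,0.114).

Emit:
play_rows([
  [0, [3, -3.5, 0], [0, 0, -0.1]],
  [0, [6, -7, 0], [0, 0, -0.2]],
  [0, [9, -10.5, 0], [0, 0, -0.3]],
  [0, [12, -14, 0], [0, 0, -0.4]],
  [0, [15, -17.5, 0], [0, 0, -0.5]],
  [0, [18, -21, 0], [0, 0, -0.6]],
  [0, [21, -24.5, 0], [0, 0, -0.7]],
  [0, [24, -28, 0], [0, 0, -0.8]],
])

```text
clock: 0.9
ee_pos: [0.3687, -0.2384, 0.2413]
ee_rot: [-2.572, -1.799, 0.0]
force: [1.1, 0.2, 0.6]
finger_gap: -0.0001
```

```bash
cat >> h.py <<'E'
from scipy.spatial.transform import Rotation as Ro
def st(target=None,yaw=-18.75):
    s=manip.observe();R=Ro.from_rotvec(s["ee_rot"]).as_matrix()
    print(s["clock"],"pos",np.round(s["ee_pos"],4),"F",np.round(s["force"],2),"gap",round(s["finger_gap"],4))
    y=np.radians(yaw);D=np.array([[-np.sin(y),np.cos(y),0],[np.cos(y),np.sin(y),0],[0,0,-1]]).T
    D[:,1]=np.cross(D[:,2],D[:,0])
    print("turn",Ro.from_matrix(R.T@D).as_rotvec().round(3))
    if target is not None: print("shift cm",(R.T@(np.array(target)-s["ee_pos"])*100).round(2))
    A=np.array([[np.cos(y),-np.sin(y)],[np.sin(y),np.cos(y)]])
    print("reader mm",((s["ee_pos"][:2]-np.array([.537,.195]))@A*1e3).round(1))
E
python3 -c "
from h import *
st([.4695,.1144,.15])"
```

```text
0.9 pos [ 0.3687 -0.2384  0.2413] F [1.09 0.23 0.63] gap -0.0001
turn [-0.002 -0.002 -0.023]
shift cm [36.58 -2.61  9.19]
reader mm [ -20.1 -464.5]
```

Emit:
play_rows([
  [0, [4.5, -0.4, 0], [0, 0, -0.02]],
  [0, [9, -0.7, 0], [0, 0, -0.02]],
  [0, [13.5, -1, 0], [0, 0, -0.02]],
  [0, [18, -1.3, 0], [0, 0, -0.02]],
  [0, [22.5, -1.6, 0], [0, 0, -0.02]],
  [0, [27, -2, 2], [0, 0, -0.02]],
  [0, [31.5, -2.3, 5], [0, 0, -0.02]],
  [0, [36, -2.6, 8], [0, 0, -0.02]],
])

```text
clock: 1.7
ee_pos: [0.4662, 0.1036, 0.1661]
ee_rot: [-2.556, -1.825, -0.002]
force: [0.9, -0.7, 0.2]
finger_gap: -0.0002
```

Run:
```python
from h import *
st([.4695,.1144,.06])
p,d=manip.capture("scene");np.savez("scene1.npz",p=p,d=d)
q,d=manip.capture("top");np.savez("top1.npz",p=q,d=d)
a=cv2.resize(p[180:300,215:375],(480,360),interpolation=3);b=cv2.resize(q[160:285,210:375],(480,360),interpolation=3)
cv2.imwrite("pics/c2.png",cv2.resize(np.hstack([a,b]),(800,300))[...,::-1])
```

```text
1.7 pos [0.4662 0.1036 0.1661] F [ 0.89 -0.73  0.23] gap -0.0002
turn [-0.    -0.002 -0.003]
shift cm [ 1.11 -0.03 10.61]
reader mm [ -37.7 -109.3]
```

View pics/c2.png

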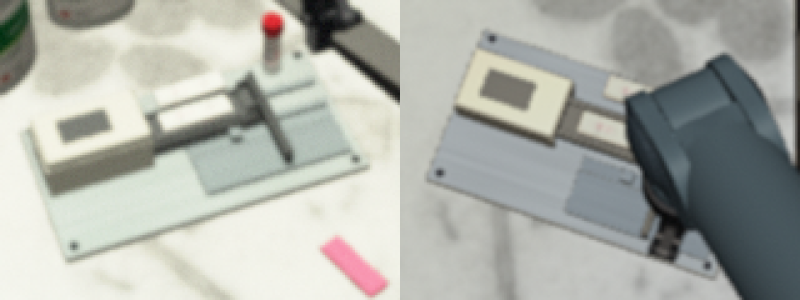

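Emit:
play_rows([
  [0, [0.3, 0, 2], [0, 0, 0]],
  [0, [0.6, 0, 4], [0, 0, 0]],
  [0, [0.8, 0, 6], [0, 0, 0]],
  [0, [0.8, 0, 8], [0, 0, 0]],
  [0, [0.8, 0, 9.5], [0, 0, 0]],
  [0, [0.8, 0, 10.5], [0, 0, 0]],
  [0, [0.8, 0, 11], [0, 0, 0]],
  [0, [0.8, 0, 11], [0, 0, 0]],
])

```text
clock: 2.6
ee_pos: [0.464, 0.1169, 0.0525]
ee_rot: [-2.538, -1.833, 0.007]
force: [0.2, -0.8, 0.1]
finger_gap: 0.0002
```

Run:
```python
from h import *
st([.4695,.1144,.05])
p,d=manip.capture("scene");np.savez("scene2.npz",p=p,d=d)
q,d=manip.capture("top");np.savez("top2.npz",p=q,d=d)
a=cv2.resize(p[210:290,275:375],(800,600),interpolation=3)[:,:500];b=cv2.resize(q[180:285,290:365],(428,600),interpolation=3)
cv2.imwrite("pics/c3.png",cv2.resize(np.hstack([cv2.resize(p[205:285,295:375],(420,420),interpolation=3),cv2.resize(q[200:285,285:360],(371,420),interpolation=3)]),(791,420))[...,::-1])
```

```text
2.6 pos [0.464  0.1169 0.0525] F [ 0.15 -0.75  0.1 ] gap 0.0002
turn [-0.012 -0.003  0.007]
shift cm [-0.06  0.6   0.24]
reader mm [-44.  -97.5]
```

View pics/c3.png

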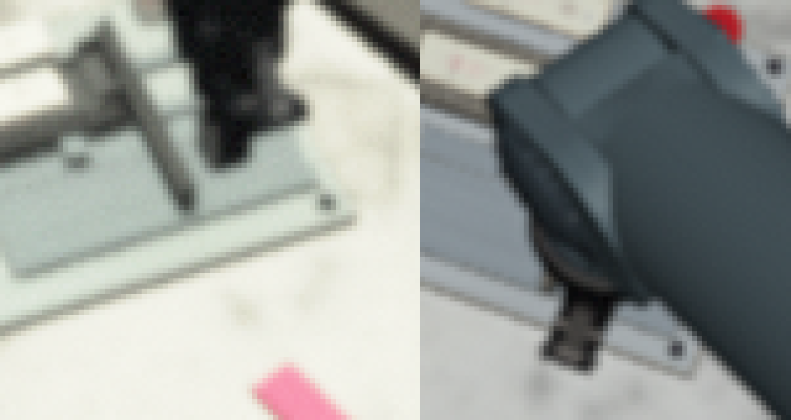

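The left crop (scene) shows the finger tip at (225,165), behind the plate (near end at (187,205)) and over the bar. In the right crop (top) the wrist hides most of it. I'll check the tip numerically.

Run:
```python
from h import *
f=lambda q:np.array(q)*80/420+[295,205]-.4
y=np.radians(-18.84);A=np.array([[np.cos(y),-np.sin(y)],[np.sin(y),np.cos(y)]])
P=ray("scene",f([[205,160],[225,168],[247,158]]),.0415)[:,:2];print(P)
for t in([.5324,.1965],[.537,.195]): print(((P-t)@A*1e3).round(1).tolist())
print(((ray("scene",f([[187,205],[110,25]]),.052)[:,:2]-[.5324,.1965])@A*1e3).round(1))
st([.4695,.1144,.05])
```

```text
[[0.46617404 0.12484542]
 [0.45668455 0.12098201]
 [0.45470369 0.10934621]]
[[-39.5, -89.2], [-47.3, -95.9], [-45.4, -107.6]]
[[-44.4, -89.3], [-52.1, -96.0], [-50.2, -107.6]]
[[-69.2 -68.4]
 [ 45.7 -75.2]]
2.7 pos [0.4648 0.1172 0.0533] F [ 0.11 -0.04  0.3 ] gap 0.0001
turn [-0.01  -0.004  0.008]
shift cm [-0.12  0.54  0.33]
reader mm [-43.4 -96.8]
```

Emit:
play_rows([
  [0, [0, 0.3, 0.3], [0, 0, 0]],
  [0, [0, 0.5, 0.7], [0, 0, 0]],
  [0, [0, 0.5, 1.0], [0, 0, 0]],
  [0, [0, 0.5, 1.3], [0, 0, 0]],
  [0, [0, 0.5, 1.6], [0, 0, 0]],
  [0, [0, 0.5, 1.9], [0, 0, 0]],
  [0, [0, 0.5, 1.9], [0, 0, 0]],
  [0, [0, 0.5, 1.9], [0, 0, 0]],
])

```text
clock: 3.5
ee_pos: [0.4693, 0.1157, 0.0344]
ee_rot: [-2.538, -1.833, 0.004]
force: [-1.4, -0.9, 3.4]
finger_gap: 0.0002
```

```bash
python3 -c "
from h import *
st([.4695,.1144,.029])"
```

```text
3.5 pos [0.4693 0.1157 0.0344] F [-1.37 -0.94  3.37] gap 0.0002
turn [-0.01  -0.004  0.008]
shift cm [-0.12  0.06  0.54]
reader mm [-38.6 -96.8]
```

Emit:
play_rows([
  [0, [0, 0, 0.15], [0, 0, 0]],
  [0, [0, 0, 0.3], [0, 0, 0]],
  [0, [0, 0, 0.45], [0, 0, 0]],
  [0, [0, 0, 0.6], [0, 0, 0]],
  [0, [0, 0, 0.6], [0, 0, 0]],
  [0, [0, 0, 0.6], [0, 0, 0]],
  [0, [0, 0, 0.6], [0, 0, 0]],
  [0, [0, 0, 0.6], [0, 0, 0]],
])

```text
clock: 4.3
ee_pos: [0.4694, 0.1157, 0.0286]
ee_rot: [-2.538, -1.834, 0.005]
force: [-1.4, -0.3, 5.7]
finger_gap: 0.0001
```

Run:
```python
from h import *
st()
p,d=manip.capture("scene")
cv2.imwrite("pics/c4.png",cv2.resize(p[200:285,285:375],(794,600)[0:1]+(600,) if 0 else (635,600),interpolation=3)[...,::-1])
```

```text
4.3 pos [0.4694 0.1157 0.0286] F [-1.4  -0.26  5.65] gap 0.0001
turn [-0.01  -0.004  0.008]
reader mm [-38.6 -96.8]
```

View pics/c4.png

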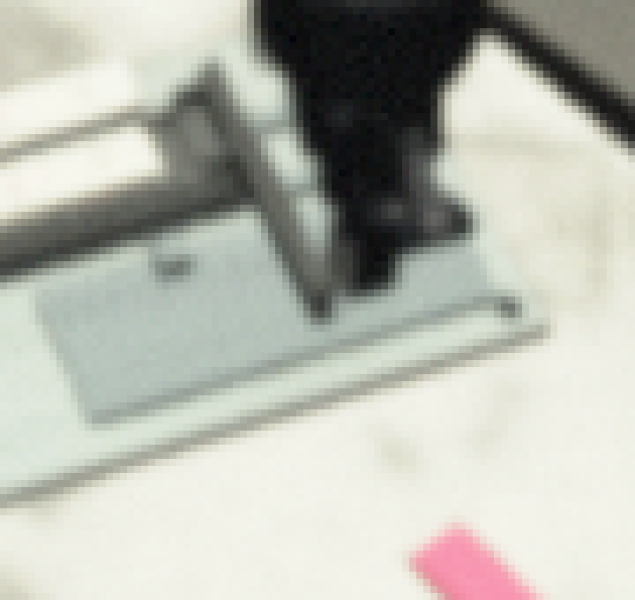

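The bar is visibly down, with the tooth low at (175,262). TCP z and the 5.65 N force both give about 8 mm of depression. The finger at (370,285) stands just behind the plate. Next I'll push along tool +x.

Emit:
play_rows([
  [0, [0.3, 0, 0], [0, 0, 0]],
  [0, [0.6, 0, 0], [0, 0, 0]],
  [0, [0.9, 0, 0], [0, 0, 0]],
  [0, [1.2, 0, 0], [0, 0, 0]],
  [0, [1.5, 0, 0], [0, 0, 0]],
  [0, [1.8, 0, 0], [0, 0, 0]],
  [0, [2.1, 0, 0], [0, 0, 0]],
  [0, [2.4, 0, 0], [0, 0, 0]],
])

```text
clock: 5.15
ee_pos: [0.4765, 0.1355, 0.0284]
ee_rot: [-2.542, -1.833, 0.012]
force: [-1.5, -5.2, 6.8]
finger_gap: 0.0
```

```bash
python3 -c "
from h import *
st()"
```

```text
5.15 pos [0.4765 0.1355 0.0284] F [-1.51 -5.23  6.8 ] gap 0.0
turn [-0.011  0.002  0.006]
reader mm [-38.2 -75.8]
```

Emit:
play_rows([
  [0, [0.4, 0, 0], [0, 0, 0]],
  [0, [0.8, 0, 0], [0, 0, 0]],
  [0, [1.1, 0, 0], [0, 0, 0]],
  [0, [1.4, 0, 0], [0, 0, 0]],
  [0, [1.7, 0, 0], [0, 0, 0]],
  [0, [2.0, 0, 0], [0, 0, 0]],
  [0, [2.3, 0, 0], [0, 0, 0]],
  [0, [2.6, 0, 0], [0, 0, 0]],
])

```text
clock: 5.95
ee_pos: [0.484, 0.1571, 0.0279]
ee_rot: [-2.546, -1.832, 0.02]
force: [-2.5, -5.4, 6.5]
finger_gap: 0.0002
```

Run:
```python
from h import *
st()
p,d=manip.capture("scene")
cv2.imwrite("pics/c5.png",cv2.resize(p[200:285,275:365],(635,600),interpolation=3)[...,::-1])
```

```text
5.95 pos [0.484  0.1571 0.0279] F [-2.48 -5.35  6.55] gap 0.0002
turn [-0.011  0.007  0.004]
reader mm [-38. -53.]
```

View pics/c5.png

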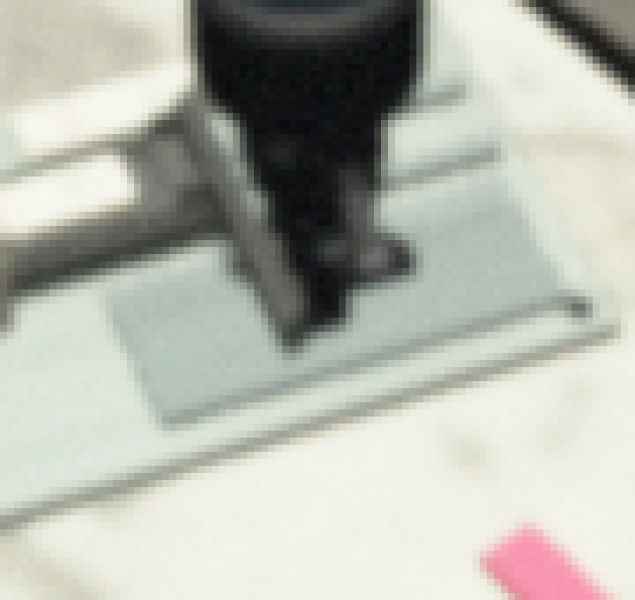

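The plate is now over the tooth, with the finger behind it and the bar still down (6.5 N). I'll push on to the end stop.

Emit:
play_rows([
  [0, [0.4, 0, 0], [0, 0, 0]],
  [0, [0.7, 0, 0], [0, 0, 0]],
  [0, [0.9, 0, 0], [0, 0, 0]],
  [0, [1.1, 0, 0], [0, 0, 0]],
  [0, [1.3, 0, 0], [0, 0, 0]],
  [0, [1.5, 0, 0], [0, 0, 0]],
  [0, [1.7, 0, 0], [0, 0, 0]],
  [0, [1.9, 0, 0], [0, 0, 0]],
])

```text
clock: 6.8
ee_pos: [0.489, 0.1716, 0.0274]
ee_rot: [-2.549, -1.832, 0.03]
force: [-3.8, -8.4, 11.9]
finger_gap: -0.0005
```

```bash
python3 -c "
from h import *
st()"
```

```text
6.8 pos [0.489  0.1716 0.0274] F [-3.85 -8.35 11.86] gap -0.0005
turn [-0.013  0.015  0.003]
reader mm [-37.9 -37.6]
```

Lateral force is rising and the finger is at y=-37.6, which is the predicted home position. I'll push a little further to confirm, easing up 1 mm.

Emit:
play_rows([
  [0, [0.3, 0, -0.05], [0, 0, 0]],
  [0, [0.5, 0, -0.1], [0, 0, 0]],
  [0, [0.6, 0, -0.1], [0, 0, 0]],
  [0, [0.7, 0, -0.1], [0, 0, 0]],
  [0, [0.8, 0, -0.1], [0, 0, 0]],
  [0, [0.9, 0, -0.1], [0, 0, 0]],
  [0, [1.0, 0, -0.1], [0, 0, 0]],
  [0, [1.0, 0, -0.1], [0, 0, 0]],
])

```text
clock: 7.6
ee_pos: [0.4889, 0.1715, 0.0276]
ee_rot: [2.55, 1.824, -0.059]
force: [-8.4, -15.5, 16.9]
finger_gap: -0.0002
```

Run:
```python
from h import *
st()
p,d=manip.capture("scene")
cv2.imwrite("pics/c6.png",cv2.resize(p[195:280,255:345],(635,600),interpolation=3)[...,::-1])
```

```text
7.6 pos [0.4889 0.1715 0.0276] F [ -8.43 -15.48  16.93] gap -0.0002
turn [-0.017  0.034 -0.002]
reader mm [-38.  -37.8]
```

View pics/c6.png

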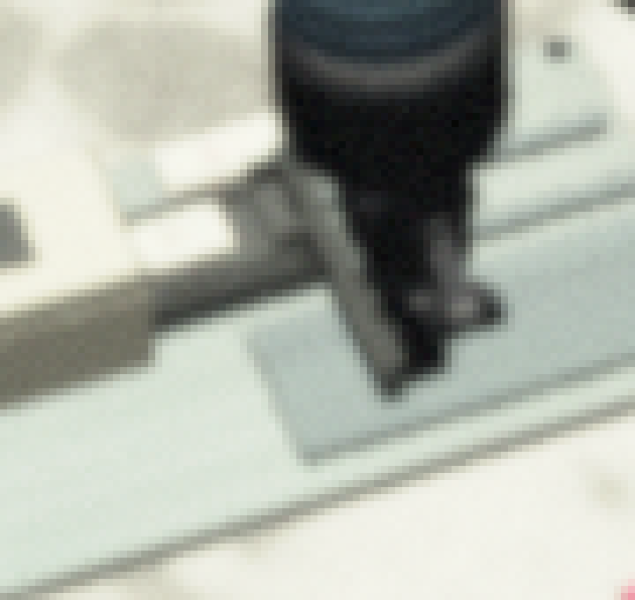

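The finger no longer advances, with about 17 N lateral, so the shuttle is on its stop. I'll back off slightly and then lift straight up.

Emit:
play_rows([
  [0, [0, 0, 0], [0, 0.02, 0]],
  [0, [-0.2, 0, 0], [0, 0.03, 0]],
  [0, [-0.4, 0, 0], [0, 0.03, 0]],
  [0, [-0.5, 0, -0.4], [0, 0.03, 0]],
  [0, [-0.5, 0, -1.0], [0, 0.03, 0]],
  [0, [-0.5, 0, -2.0], [0, 0.03, 0]],
  [0, [-0.5, 0, -4.0], [0, 0.03, 0]],
  [0, [-0.5, 0, -7.0], [0, 0.03, 0]],
])

```text
clock: 8.45
ee_pos: [0.4867, 0.1665, 0.0964]
ee_rot: [-2.545, -1.819, 0.031]
force: [-0.0, -0.2, 1.1]
finger_gap: 0.0
```

Emit:
play_rows([
  [0, [-2, 0, -4], [0, 0, 0]],
  [0, [-6, 0, -6], [0, 0, 0]],
  [0, [-10, 0, -8], [0, 0, 0]],
  [0, [-14, 0, -8], [0, 0, 0]],
  [0, [-18, 0, -8], [0, 0, 0]],
  [0, [-22, 0, -8], [0, 0, 0]],
  [0, [-25, 0, -8], [0, 0, 0]],
  [0, [-25, 0, -8], [0, 0, 0]],
])

```text
clock: 9.25
ee_pos: [0.4043, -0.0751, 0.1779]
ee_rot: [-2.554, -1.806, 0.038]
force: [-0.8, 0.4, -0.0]
finger_gap: -0.0001
```

Run:
```python
from h import *
st()
p,d=manip.capture("scene");q,d=manip.capture("top")
cv2.imwrite("pics/c7.png",np.hstack([cv2.resize(p[195:280,255:345],(400,378),interpolation=3),cv2.resize(q[180:265,250:340],(400,378),interpolation=3)])[...,::-1])
f=lambda u,o:(np.array(u)) 
np.savez("end.npz",p=p,q=q)
```

```text
9.25 pos [ 0.4043 -0.0751  0.1779] F [-0.79  0.39 -0.02] gap -0.0001
turn [-0.025  0.012 -0.012]
reader mm [ -38.9 -298.5]
```

View pics/c7.png

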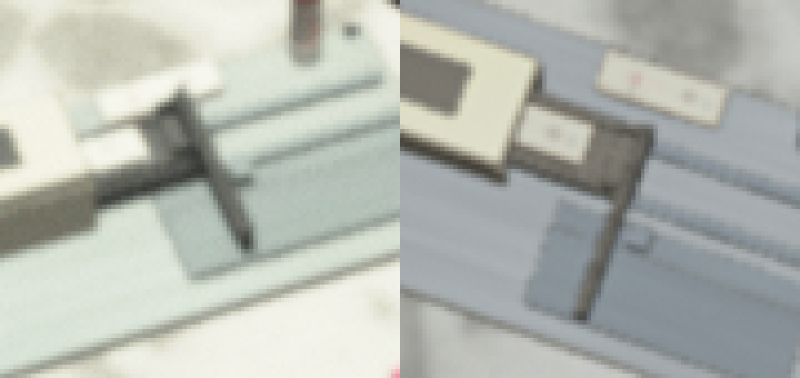

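The push plate is now on the hood side of the tooth, which shows behind it at (640,240) in the top crop. The card lies flat and partly under the hood. I'll do one numeric check and then hand in.

Run:
```python
from h import *
z=np.load("pose.npz");R,t=z["R"],z["t"]
f=lambda q:(np.array(q)-[400,0]+.5)*[90/400,85/378]-.5+[250,180]
inv=lambda q,h:((ray("top",f(q),h)[:,:2]-t)@R*1e3).round(1).tolist()
print("plate top now",inv([[582,318],[650,133]],.052),"tooth up",inv([[638,237]],.036),"bar-end",inv([[527,302]],.026))
_,d=manip.capture("top");W=cloud("top",d);L=(W[...,:2]-t)@R*1e3
m=(L[...,0]<-25)&(L[...,0]>-55)&(L[...,1]<-60)&(L[...,1]>-120);print("bar z",np.median(W[m][:,2]))
manip.job_done();st()
```

```text
plate top now [[-62.3, -25.0], [45.3, -25.3]] tooth up [[-7.8, -37.3]] bar-end [[-60.0, 8.2]]
bar z 0.026022536582367157
the job is handed in; nothing more can be done
the job is handed in; nothing more can be done
```

The reader is loaded: the shuttle is home against its end stop and the catch bar is back up with its tooth behind the push plate. I handed the job in at about 9.3 s; no verdict is reported.

**What I did:** With the gripper shut, I pressed the bar down about 8 mm behind the push plate, at about 5.7 N. I kept it held down while pushing the plate over the tooth. At the end stop the finger stopped advancing, with about 17 N of sideways force. I then backed off about 5 mm, lifted straight up and moved clear.

**Last checks:**
- **Shuttle:** the push plate moved about 48 mm, from y ≈ -73 to -25 mm in the reader frame. That fits the travel I predicted to the stop.
- **Catch:** the bar's top is at 26.0 mm, its rest height. The tooth shows behind the plate at y ≈ -37 mm.
- **Test card:** it looks flat in the shuttle's nest, partly under the hood.
- **Bystanders:** in the final close-up the spare card and the vial's foot look unmoved. I did not look again at the cooling block, timer, gauze or tweezers, but the arm passed well above the table on its way.
- **Robot:** it touches nothing, with a final force below 1 N.

**Disagreements and gaps:**
- The two cameras placed the reader about 5–7 mm apart across the slide. I used a value between them, and contact forces and positions along the slide matched it.
- The state reading after hand-in was refused, so these checks all come from just before it.

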